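# Free the spring clip from a stirrer shaft with a forked wedge

### The arm

A 6-joint arm with a two-finger parallel gripper is mounted at the origin on the work surface. World frame = base frame: x ahead of the robot, y to its left, z up, the work surface at z = 0. Lengths are in m, angles in degrees, forces in N, time in s.
With the tool pointing down it reaches from about 0.35 to 0.8 m from the base axis. Payload 7.3 kg.
Tool frame: the origin (TCP) lies on the centre line of the jaws, within the pads' length; the fingertips stand 8 mm ahead of it and the grasp point (between the pads) lies 11 mm behind it; x points along the fingers, y is the direction in which the jaws open and shut, and the axes are right-handed (so a half turn about x gives the same grasp; the last joint's range is limited). The gripper opens to 85 mm and grips with 20 to 120 N. Pads are 22 mm wide; open, the fingers measure 114 mm over their backs; the gripper's body (76 mm by 85 mm) begins 54 mm behind the grasp point. The pads swing forward as they close: fully open they stand 13 mm farther back than shut.
Start: joints at [-81.761, 19.595, 87.324, -0, 73.075, -8.365], TCP at [0.15, -0.503, 0.239] pointing down, gripper open.
Joint ranges: [-145.02, 145.02], [-44.19, 115.74], [2.07, 154.8], [-57.11, 237.11], [16.16, 152.29], [-177.93, 177.93]. Speed limits (degrees/s): [147.25, 147.25, 180, 180, 180, 180].

### API

Orientations are given as [roll, pitch, yaw] about the fixed x, y, z axes, in that order (R = Rz(yaw) Ry(pitch) Rx(roll)).
In Python, from cell import arm gives the robot as it stands.
- The arm moves only by the shell command python3 -m crank 'ROWS'. ROWS is JSON, one flat list of numbers, 7 for each row, row after row: the shift along the tool's x, y, z normalised to -1 to 1, where 1 is 0.05 m, then the turn, a rotation vector about the tool's x, y, z normalised to -1 to 1, where 1 is 0.12 rad, then the finger opening in mm, from 0 to 85.4. In form: [dx, dy, dz, rx, ry, rz, jaw, dx, dy, dz, rx, ry, rz, jaw, ...]. A call has exactly 8 rows; each row shifts and turns the pose as measured when the row begins, along the tool's axes as they then stand; what a row does not reach is not made up. A row lasts 1/8 s, in which the tool goes at most 62.5 mm and 10.7 degrees, less where a joint would pass 70% of its speed; a pose out of reach is approached as far as the arm can. A call with a number of a shift or a turn outside -1 to 1 is refused whole. A call with a gripper value outside its range is refused whole. The fingers move at their own pace and stop on an object; the grip force is fixed at half the most. Time passes only in rows, so rows that do not move let the fingers close, or fill a call up. It gives the time, the measured TCP pose, the force and the opening at its end, in the units of the state.
- arm.get_obs(): the state, without advancing time (a new reading comes with each control period).
- arm.snapshot(name): name is "scene" or "top" or "wrist"; returns a dict with "frame" (400x640x3 uint8, red, green, blue), "range_z" (400x640 float32, m along the optical axis (not along the pixel's ray), 0 where there is no reading), "intrinsics" (3x3 intrinsics, pixels), "k1" (the pictures are not rectified: a ray, as slopes to the right and down, at radius r is drawn at 1 + k1 r^2 times it, then the intrinsics apply), "camera_from_world" (4x4, takes a point from world to camera coordinates); the wrist camera has in their place "hand_eye" (4x4, takes a point from camera to tool coordinates, whose origin is the TCP and whose axes are the tool frame's). Camera axes: x right, y down, z forward; pixel columns grow to the right and rows downward; lengths in m; the calibration is good to about 2 mm. A picture is of the moment at which its call begins: read the wrist's pose just before it.
- arm.close_job(): hands the job in, once; it reports no verdict.
The state is a dict: "time": time; "q": joint angles; "joint_vel": joint speeds; "joint_efforts": joint torques, N m; "position": TCP position; "tool_rot": TCP orientation; "force": force on the tool from outside, world axes, zero at the start; "wrist_torque": the same for the moment, N m; "gripper_width": finger opening in m.
Only numpy, scipy, OpenCV 4.12 (cv2) and the standard library are available. Lean on these libraries where they do the work, as an engineer would, in place of code of your own. Each camera call takes 0.05 s, during which the arm holds its last target. There are 200 camera calls.

### The job

The stirrer drive is to be stripped for washing: take the forked wedge by its handle, slide it flat along the top of the drive's housing under the spring clip, one prong each side of the shaft, from the clip's hooked open end, and push until the clip has spread and ridden up over the shaft's shoulder, feeling your way so that the fork's slot is not rammed into the shaft. Then draw the wedge out and lay it flat on the bench, lift the freed clip off the shaft by its tab and lay it gently in the metal tray, flat with its tab up. Do not touch the clip with the fingers while it still sits in its groove, and leave the other things on the bench where they are.

Things in the scene. Friction and masses are not known exactly. Their poses are not given: they have to be found in the camera images.
- drive: Stirrer drive: flat stainless housing 200 mm long (its x), 150 mm wide, fixed, on levelling feet, an upright aluminium shaft in the middle of its flat top. Origin: under the shaft, 60 mm below the flat top; z up; x is the direction in which the wedge is to be pushed.
- shaft (a point): On the shaft's axis at the level of the housing's flat top (60 to 70 mm above the bench, differs each time; axes as the drive). From here up: boss 25 mm in diameter to 3 mm, groove 18 mm to 9.5 mm, cone widening to 24 mm in diameter at 14.5 mm, flat shoulder at 15.5 mm, stub 17 mm to 28 mm. A clip wedged past the shoulder snaps shut and rests loose on it, round the stub.
- clip: Spring clip, dark steel, U-shaped in plan, 55 mm long, 60 mm wide, 6 mm thick, 90 g. Origin: its underside, where the shaft passes; x to the closed end, z up. Seated, its underside rests on the boss, 3 mm above the flat top. Wedging it up takes a push of about 8 to 18 N that falls away as it comes free. It has some 6 mm of play along x, turns a few degrees and tips up to 15 degrees on the wedge.
- clip_mid (a point): The clip at mid-thickness, where the shaft passes (3 mm above its origin, same axes). Open, hooked ends of its two sprung arms at x = -21 mm, arms at y = 10 to 30 mm either side, bridge at x = 14 to 24 mm.
- clip_tab (a point): Grasp point in the clip's upright pull tab, 28 mm along x from the clip's origin and 22 mm above its underside (same axes): tab 26 mm wide (y), 12 mm thick (x); its top is 14 mm above this point; bridge and arms beside it reach up to 16 mm below this point.
- wedge: Forked wedge, about 220 g, 64 mm wide, lying on its flat sole: a grey plastic shoe with a handle and a forked aluminium blade clamped in it. How far the blade stands out is set differently each time, by up to 36 mm, and is not measured: feel (or see) it. Origin: under the handle on the sole; x to the prong tips, z up. It runs easily on steel (friction about 0.2).
- wedge_grip (a point): Middle of the wedge's upright handle (32 mm along x, 22 mm across y, 23 to 70 mm above the sole), 48 mm above the sole. The shoe round it is 23 mm high, from 22 mm behind to 25 mm ahead; the blade's tail, 30 mm wide, may stand out up to 12 mm behind it. The prong tips are 112 to 148 mm ahead of this point, by the blade's setting.
- tray_in (a point): Open aluminium parts tray, fixed, outside 160 mm (its x) by 140 mm, 35 mm high, walls 4 mm. This point is the centre of its inner floor; z up.
- jar: Bystander: glass jar with steel lid, 60 mm across, 85 mm high; origin under its centre.
- bowl: Bystander: steel bowl, 110 mm across, 50 mm high; origin under its centre.
- mould: Bystander: clear chocolate mould, 170 x 90 x 23 mm; origin under its centre.
- brush: Bystander: brush about 150 mm long, lying on the bench; origin under it.
- palette: Bystander: palette knife lying on the bench; origin under it.
- scraper: Bystander: plain grey scraper block without slot or handle, 110 mm long, 60 mm wide, 16 mm high; origin under it.
- tray: The parts tray itself, fixed; origin under its centre, on the bench; same axes as tray_in, whose floor is 4 mm above the bench.
- wedge_shoe (a point): Front face of the wedge's shoe, at the sole, 25 mm ahead of the handle (axes as wedge). Blade, measured back from its tips: two prongs at y = 16 to 30 mm either side with a 32 mm slot between; tops rise from 2 mm at the tips to 20 mm at 66 mm; slot closed at 68 mm. The clip is free when the tips are about 50 mm past the shaft's axis; the slot's end meets the boss, a hard stop, at 55 mm.

How it is judged (in metres and radians):
On the way, in this order (a step that is already met when the one before it is completed fails the run):
1. the wedge, flat on the housing and in line with the shaft on the clip's open side, bears on the clip while the clip still sits in its groove (y of wedge_grip in the frame of shaft between -0.012 and 0.012 m and z of wedge_grip in the frame of shaft between 0.04 and 0.057 m and x of wedge_grip in the frame of shaft below -0.04 m and contact force between wedge and clip above 0.1 N and z of clip_mid in the frame of shaft below 0.0105 m and horizontal distance between clip_mid and shaft below 0.02 m).
2. the wedge, still under the clip, has lifted it over the shoulder of the shaft (z of clip_mid in the frame of shaft above 0.0175 m and horizontal distance between clip_mid and shaft below 0.02 m and y of wedge_grip in the frame of shaft between -0.012 and 0.012 m and z of wedge_grip in the frame of shaft between 0.04 and 0.057 m and x of wedge_grip in the frame of shaft below -0.04 m and contact force between wedge and clip above 0.1 N and contact force between the fingers and clip below 0.2 N), for 0.05 s.
At the end, for the whole second after the job is handed in: The clip lies flat, tab up (within 0.2 rad), on the tray's floor (its middle within 10 mm above the floor, 60 mm along x and 50 mm along y of the tray's centre); the wedge lies flat on its sole on the bench (within 0.1 rad, handle point 42 to 54 mm above the bench); both released and at rest (x of clip_mid in the frame of tray_in between -0.06 and 0.06 m and y of clip_mid in the frame of tray_in between -0.05 and 0.05 m and z of clip_mid in the frame of tray_in between -0.002 and 0.01 m and angle between clip_mid's own z axis and vertical below 0.2 rad and angle between wedge_grip's own z axis and vertical below 0.1 rad and height (world z) of wedge_grip between 0.042 and 0.054 m and linear speed of each of clip, wedge below 0.02 m/s); the robot touches nothing.
It fails at once if the fingers touch the clip while it still sits in its groove (contact force between the fingers and clip above 0.5 N and z of clip_mid in the frame of shaft below 0.0105 m and horizontal distance between clip_mid and shaft below 0.02 m).
It fails at once if the wedge is rammed against the drive (over 55 N) (contact force between wedge and drive above 55 N).
It fails at once if the clip is dropped or rammed into the tray (over 60 N) (contact force between clip and tray above 60 N).
It fails at once if a bystander (jar, bowl, mould, brush, palette knife, scraper) is moved more than 30 mm (distance of any of jar, bowl, mould, brush, palette, scraper from where it was at the start of the episode above 0.03 m).
It also fails if it takes over 67 s, if anything falls off the work surface, if the arm or the gripper's body presses on something with over 40 N, if the wrist force passes 120 N, or if a joint passes its speed limit or range.

## Working session

There is one attempt and no reset: what is moved stays moved. The work goes in short steps, Python scripts to look and compute and a shell command to move; the robot and the scene stay as the last step left them, time stands still between calls to the robot, and variables do not carry over. Pictures are saved under pics/ and viewed, about 8 in all and at most 12, crops included, and the job is handed in when it is done.

```bash
ls; mkdir -p pics; cat > h.py <<'E'
import numpy as np, cv2
from cell import arm
from scipy.spatial.transform import Rotation as R
def snap(n):
    o=arm.get_obs(); s=arm.snapshot(n); s['o']=o
    if n=='wrist':
        T=np.eye(4);T[:3,:3]=R.from_euler('xyz',o['tool_rot'],degrees=True).as_matrix();T[:3,3]=o['position']
        s['wc']=T@s['hand_eye']
    else: s['wc']=np.linalg.inv(s['camera_from_world'])
    return s
def cloud(s):
    K=s['intrinsics'];h,w=s['range_z'].shape
    v,u=np.mgrid[:h,:w].astype(float)
    xd=(u-K[0,2])/K[0,0];yd=(v-K[1,2])/K[1,1];x,y=xd.copy(),yd.copy()
    for _ in range(8):
        f=1+s['k1']*(x*x+y*y);x=xd/f;y=yd/f
    z=s['range_z'];P=np.stack([x*z,y*z,z,np.ones_like(z)],-1)@s['wc'].T
    P=P[...,:3];P[z==0]=np.nan
    return P
E
python3 - <<'E'
from h import *
print(arm.get_obs())
a=snap('top');b=snap('scene')
np.savez('s0.npz',P=cloud(a),Q=cloud(b),f=a['frame'],g=b['frame'])
cv2.imwrite('pics/top.png',a['frame'][...,::-1]);cv2.imwrite('pics/scene.png',b['frame'][...,::-1])
print(a['wc'],b['wc'])
E
```

```text
pics
{'time': 0.0, 'q': array([-8.17606368e+01,  1.96336605e+01,  8.73780370e+01, -5.94586577e-04,
        7.30745675e+01, -8.36402804e+00]), 'joint_vel': array([-0.05039162,  0.11407935,  0.02098013, -0.01940401, -0.10897968,
        0.03668587]), 'joint_efforts': array([-2.19778713e-04, -4.33675897e+01, -2.46010351e+01, -2.68579015e-04,
        7.89482205e-03, -8.66176038e-06]), 'position': array([ 0.14998743, -0.5027064 ,  0.23864618]), 'tool_rot': array([-97.98639875,  89.91373303,  98.61716601]), 'force': array([-0.22215643,  0.90334876,  0.21122808]), 'wrist_torque': array([-0.03237056,  0.03866834,  0.05845617]), 'gripper_width': 0.08541045194387809}
[[ 0.01790514 -0.99170956  0.12724603  0.39198611]
 [-0.9997036  -0.0156574   0.01864298 -0.00687725]
 [-0.01649608 -0.12754212 -0.99169596  1.29121107]
 [ 0.          0.          0.          1.        ]] [[-0.49455128  0.74153293 -0.45337396  1.03664758]
 [ 0.86914771  0.42261865 -0.25685743  0.31207995]
 [ 0.00113605 -0.5210781  -0.85350824  1.07052604]
 [ 0.          0.          0.          1.        ]]
```

View pics/top.png

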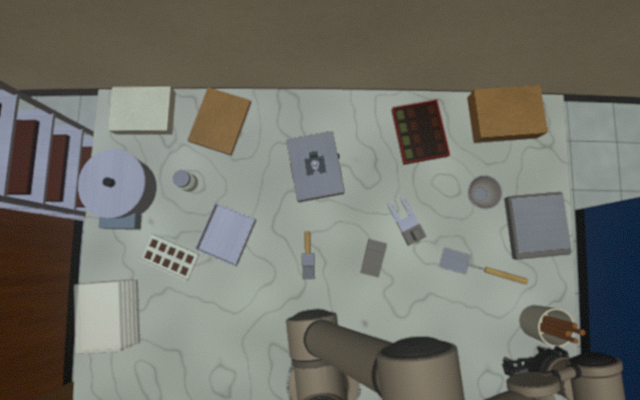

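View pics/scene.png

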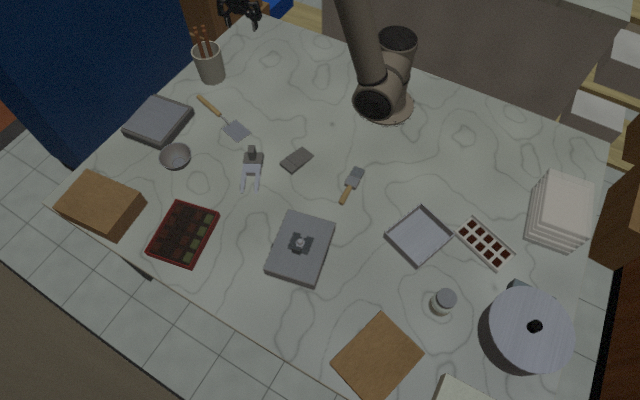

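The top view shows the drive at (315,165) with the clip at (316,160), the wedge at (407,222) with its prongs up-left, and the tray at (226,235). The scraper is at (373,258), the brush at (308,255), the palette knife at (480,265) and the bowl at (485,192). Next I measure them and zoom in on the clip and wedge.

```bash
python3 - <<'E'
from h import *
d=np.load('s0.npz');P=d['P'];f=d['f']
def show(n,u0,u1,v0,v1,zlo,zhi):
    S=P[v0:v1,u0:u1];m=(S[...,2]>zlo)&(S[...,2]<zhi)
    pts=S[m][:,:2].astype(np.float32)
    r=cv2.minAreaRect(pts*1000);print(n,m.sum(),np.round(r[0],1),np.round(r[1],1),round(r[2],1),'zmed',np.round(np.median(S[m][:,2]),4), 'mean',pts.mean(0))
show('bench',330,360,215,235,-.05,.05)
show('drive',280,350,125,210,.05,.075)
show('drivehi',295,340,140,185,.078,.13)
show('shaftclip',295,340,140,185,.072,.13)
show('tray',190,262,200,270,.02,.05)
show('wedge',380,430,190,250,.008,.09)
show('handle',380,430,190,250,.04,.09)
show('jar',170,205,160,200,.05,.12)
show('scraper',355,392,232,282,.01,.03)
a=cv2.resize(f[120:210,270:360],(400,400),interpolation=cv2.INTER_CUBIC)
b=cv2.resize(f[185:255,375:445],(400,400),interpolation=cv2.INTER_CUBIC)
cv2.imwrite('pics/z1.png',np.hstack([a,b])[...,::-1])
Z=P[140:185,295:340,2]*1000
print(np.round(Z[::2,::2]).astype(int) if 0 else '')
S=P[145:180,298:336]
for row in S[::2]: print(' '.join('%3.0f'%(z*1000) for z in row[:,2]))
E
```

```text
bench 593 [494.  -57.4] [61.3 93.1] 1.0 zmed -0.0005 mean [ 0.49390548 -0.0572273 ]
drive 2939 [672.8  39.8] [201.4 152.2] 11.8 zmed 0.0619 mean [0.66959643 0.03897596]
drivehi 86 [684.1  44. ] [44.7 24.5] 0.3 zmed 0.0914 mean [0.6868498  0.04236698]
shaftclip 172 [675.6  39.3] [61.7 59.5] 7.8 zmed 0.0781 mean [0.6787761  0.03997322]
tray 366 [440.6 330.7] [151.1 195.7] 69.0 zmed 0.0325 mean [0.45103714 0.3234055 ]
wedge 727 [ 481.7 -217.8] [142.9 148.5] 28.2 zmed 0.0199 mean [ 0.48547065 -0.25371584]
handle 95 [ 463.2 -275.2] [31.  22.3] 27.2 zmed 0.0683 mean [ 0.46228525 -0.27369097]
jar 328 [621.5 449.3] [57.  56.2] 23.0 zmed 0.0839 mean [0.6192992 0.4460298]
scraper 372 [ 392.8 -148.7] [ 60.1 102.1] 75.8 zmed 0.014 mean [ 0.41081423 -0.15383488]

 55  62  61  62  61  59  63  62  58  64  60  60  61  63  60  62  61  62  61  62  63  59  59  60  62  60  64  65  62  61  64  63  64  62  57  58  61  58
 60  59  61  62  59  60  58  67  66  62  61  56  61  61  61  59  61  58  62  60  66  60  60  64  60  63  63  59  62  66  58  62  62  54  66  62  58  62
 63  60  63  65  63  62  61  61  65
[... 1696 characters left out ...]
  69  70  63  62  67  63  68  71  68  73  73  74  67  59  59  60  61  59  63  65  61  63  61
 62  60  60  59  58  58  62  62  63  70  75  74  68  72  66  63  64  63  62  65  65  61  60  60  63  66  60  63  58  59  62  62  58  58  62  60  61  63
 62  64  61  58  61  65  60  62  59  70  64  59  64  61  57  61  58  61  60  61  61  64  59  62  63  60  61  61  65  58  58  62  64  60  58  63  64  62
 60  61  63  64  59  60  62  64  64  57  59  61  63  60  66  59  61  63  64  61  61  66  63  67  63  56  60  58  60  62  60  60  59  61  62  60  57  59
 59  61  63  62  64  60  63  59  66  62  63  61  60  60  62  64  65  62  62  61  61  61  59  60  65  64  57  63  58  63  62  63  65  63  63  63  62  62
```

View pics/z1.png

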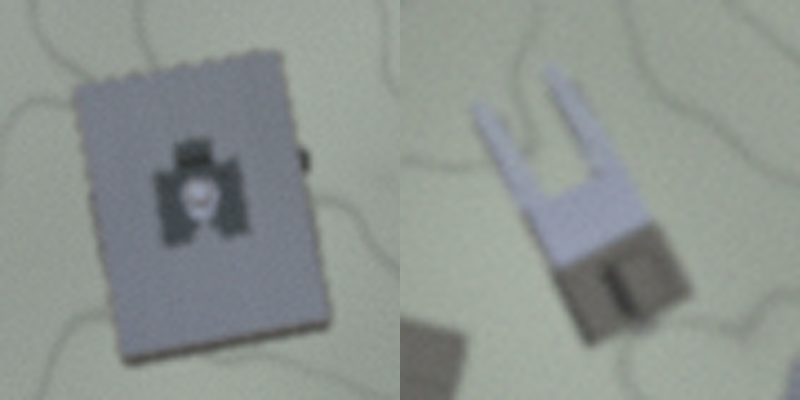

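```bash
cat >> h.py <<'E'
def rot(o): return R.from_euler('xyz',o['tool_rot'],degrees=True).as_matrix()
def tgt(yaw):  # tool x down, tool y (jaw) along yaw+90 deg (left of heading)
    c,s=np.cos(np.radians(yaw)),np.sin(np.radians(yaw))
    x=np.array([0,0,-1.]);y=np.array([-s,c,0]);return np.stack([x,y,np.cross(x,y)],1)
def plan(p,yaw,o=None):
    o=o or arm.get_obs();M=rot(o);best=None
    for k in (0,180):
        rv=R.from_matrix(M.T@tgt(yaw+k)).as_rotvec()
        if best is None or np.linalg.norm(rv)<np.linalg.norm(best):best=rv
    print('t',round(o['time'],2),'pos',np.round(o['position'],4),'q6',round(o['q'][5],1),'F',np.round(o['force'],1),'w',round(o['gripper_width']*1000,1))
    print('shift units',np.round(M.T@(np.array(p)-o['position'])/.05,3),'rot units',np.round(best/.12,3))
E
python3 - <<'E'
from h import *
print(np.round(rot(arm.get_obs()),3))
plan([.4632-.0,-.2752,.16],27.2)
s=snap('top');wc=s['wc'];K=s['intrinsics']
def ray(u,v,z):
    a=cv2.undistortPoints(np.array([[[u,v]]],float),K,np.array([s['k1'],0,0,0.]))[0,0]
    d=wc[:3,:3]@[a[0],a[1],1];c=wc[:3,3];return (c+d*(z-c[2])/d[2])[:2]
A=ray(389,203.4,.001);B=ray(401.8,197.2,.001);print(A,B,(A+B)/2,'dist',np.linalg.norm((A+B)/2-[.4632,-.2752]),np.degrees(np.arctan2(*( (A+B)/2-[.4632,-.2752])[::-1])))
print('shaft',ray(315.3,164.8,.09))
P=np.load('s0.npz')['P']
for n,(u0,u1,v0,v1) in dict(tray=(190,262,200,270)).items():
    S=P[v0:v1,u0:u1].reshape(-1,3);m=(S[:,2]>.02)&(S[:,2]<.045)&(S[:,1]>.22)
    print(cv2.minAreaRect((S[m,:2]*1000).astype(np.float32)))
E
```

```text
[[-0.     0.286 -0.958]
 [ 0.001 -0.958 -0.286]
 [-1.    -0.001 -0.   ]]
t 0.1 pos [ 0.15   -0.5027  0.2387] q6 -8.4 F [ 0.7 -0.5 -0.2] w 85.8
shift units [ 1.579 -2.569 -7.303] rot units [-1.541 -0.003  0.011]
[ 0.5639465  -0.19920699] [ 0.58471029 -0.24049834] [ 0.5743284  -0.21985267] dist 0.12414849028325382 26.47553195453304
shaft [0.6665417  0.03660423]
((440.5704345703125, 330.702880859375), (151.14744567871094, 195.65733337402344), 69.04661560058594)
```

```bash
python3 -m crank '[0,0,-0.5,-0.77,0,0,60, 0,0,-0.8,-0.77,0,0,60, 0,-0.15,-1,0,0,0,60, 0,-0.2,-1,0,0,0,60, 0,-0.2,-1,0,0,0,60, 0,-0.2,-1,0,0,0,60, 0,-0.2,-1,0,0,0,60, 0.1,-0.2,-0.8,0,0,0,60]'; python3 - <<'E'
from h import *
plan([.4632,-.2752,.18],27)
E
```

```text
time: 1.15
position: [0.4484, -0.2914, 0.2318]
tool_rot: [-95.2, 89.8, 111.9]
force: [0.7, 0.2, 0.7]
gripper_width: 0.06
t 1.15 pos [ 0.4484 -0.2914  0.2318] q6 21.5 F [0.7 0.2 0.7] w 60.0
shift units [ 1.037 -0.149 -0.412] rot units [ 0.023 -0.003  0.033]
```

```bash
cat > wl.py <<'E'
from h import *
import sys
s=snap('wrist');P=cloud(s);cv2.imwrite('pics/%s.png'%sys.argv[1],s['frame'][...,::-1]);np.savez(sys.argv[1]+'.npz',P=P,f=s['frame'])
E
python3 wl.py w1; python3 - <<'E'
from h import *
P=np.load('w1.npz')['P'];S=P.reshape(-1,3);S=S[~np.isnan(S[:,0])]
S=S[(abs(S[:,0]-.5)<.12)&(abs(S[:,1]+.25)<.1)]
for n,a,b in (('bench',-.01,.002),('blade+',.004,.1),('all>.0.012',.012,.1),('handle',.05,.09)):
    Q=S[(S[:,2]>a)&(S[:,2]<b)];r=cv2.minAreaRect((Q[:,:2]*1000).astype(np.float32));print(n,len(Q),r,np.median(Q[:,2]))
E
```

```text
bench 27556 ((499.9942321777344, -249.9998779296875), (239.97796630859375, 199.9947509765625), 0.0020665365736931562) -8.821993866856004e-05
blade+ 7394 ((478.6341247558594, -200.5783233642578), (147.2468719482422, 184.07054138183594), 29.83024024963379) 0.019570504968590363
all>.0.012 6426 ((469.1488952636719, -207.60162353515625), (120.99295806884766, 177.23715209960938), 28.788864135742188) 0.020023693857351726
handle 743 ((462.709228515625, -274.96661376953125), (31.917037963867188, 21.095870971679688), 27.11534309387207) 0.0696057783620298
```

View pics/w1.png

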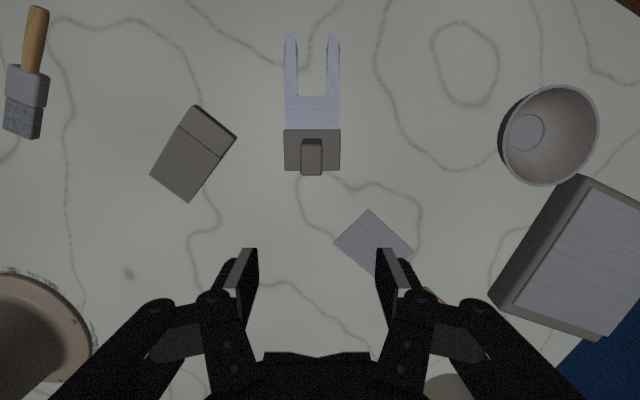

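The wrist view shows the wedge upright, with prong tips at about (290,33) and (334,33), handle at (311,157) and shoe front at row 129. The palette knife blade at (374,243) is close behind, but at bench level.

```bash
python3 - <<'E'
from h import *
s=snap('wrist');wc=s['wc'];K=s['intrinsics']
def ray(u,v,z):
    a=cv2.undistortPoints(np.array([[[u,v]]],float),K,np.array([s['k1'],0,0,0.]))[0,0]
    d=wc[:3,:3]@[a[0],a[1],1];c=wc[:3,3];return (c+d*(z-c[2])/d[2])[:2]
m=(ray(290,33,.001)+ray(334,33,.001))/2;h=np.array([.4627,-.275]);print(m,np.linalg.norm(m-h),np.degrees(np.arctan2(*(m-h)[::-1])))
g=s['frame'][20:60,291].mean(-1);print(g[:20].round())
P=np.load('w1.npz')['P'];S=P[20:180,270:350].reshape(-1,3);S=S[S[:,2]>.015];
c,q=np.cos(np.radians(27.1)),np.sin(np.radians(27.1));x=(S[:,:2]-h)@[c,q];y=(S[:,:2]-h)@[-q,c];k=(abs(x)<90)
for z0,z1 in((.018,.021),(.0215,.026)):
    e=(S[:,2]>z0)&(S[:,2]<z1);print(z0,np.percentile(x[e],[1,50,99]),np.percentile(y[e],[1,99]))
plan([.4627,-.275,.04],27.1)
E
```

```text
[ 0.57769021 -0.21394565] 0.13019363222743308 27.96618097744609
[127. 128. 126. 128. 128. 129. 128. 129. 131. 129. 131. 130. 129. 128.
 130. 130. 131. 127. 128. 130.]
0.018 [0.02461361 0.04539827 0.07049781] [-0.03007764  0.02938347]
0.0215 [-0.02127608  0.00634641  0.03768895] [-0.03144093  0.03095511]
t 1.25 pos [ 0.449  -0.2898  0.231 ] q6 21.4 F [-0.1 -0.8  0.7] w 59.8
shift units [ 3.82  -0.113 -0.377] rot units [ 0.039 -0.005  0.051]
```

```bash
python3 -m crank '[0.6,-0.11,-0.38,0.04,0,0.05,60, 0.7,0,0,0,0,0,60, 0.7,0,0,0,0,0,60, 0.7,0,0,0,0,0,60, 0.5,0,0,0,0,0,60, 0.3,0,0,0,0,0,60, 0.15,0,0,0,0,0,60, 0,0,0,0,0,0,60]'; python3 - <<'E'
from h import *
plan([.4627,-.275,.039],27.1)
E
```

```text
time: 2.25
position: [0.4621, -0.279, 0.0436]
tool_rot: [79.2, 89.9, -73.7]
force: [0.2, 0.2, 0.2]
gripper_width: 0.0599
t 2.25 pos [ 0.4621 -0.279   0.0436] q6 23.8 F [0.2 0.2 0.2] w 59.9
shift units [ 0.092 -0.066 -0.048] rot units [-0.004  0.003 -0.018]
```

```bash
python3 -m crank '[0.09,-0.066,-0.045,0,0,-0.018,60, 0,0,0,0,0,0,40, 0,0,0,0,0,0,10, 0,0,0,0,0,0,10, 0,0,0,0,0,0,10, 0,0,0,0,0,0,10, 0,0,0,0,0,0,10, 0,0,0,0,0,0,10]'; python3 - <<'E'
from h import *
plan([.4627,-.275,.039],27.1)
E
```

```text
time: 3.25
position: [0.4637, -0.2754, 0.0409]
tool_rot: [109.6, 89.8, -43.3]
force: [0.6, 0.7, -1.0]
gripper_width: 0.0211
t 3.25 pos [ 0.4637 -0.2754  0.0409] q6 24.1 F [ 0.6  0.7 -1. ] w 21.1
shift units [ 0.038 -0.017  0.013] rot units [-0.002 -0.01  -0.028]
```

```bash
python3 -m crank '[-0.3,0,0,0,0,0,10, -0.6,0,0,0,0,0,10, -0.7,0,0,0.5,0,0,10, -0.6,0,0,0.6,0,0,10, -0.3,-0.3,-0.1,0.6,0,0,10, 0,-0.7,-0.1,0.52,0,0,10, 0,-0.9,-0.2,0,0,0,10, 0,-0.9,-0.2,0,0,0,10]'; python3 - <<'E'
from h import *
plan([.4616,-.005,.17],11.8)
E
```

```text
time: 4.25
position: [0.4608, -0.1315, 0.1762]
tool_rot: [130.8, 89.5, -38.2]
force: [1.3, -0.2, -1.3]
gripper_width: 0.0217
t 4.25 pos [ 0.4608 -0.1315  0.1762] q6 54.1 F [ 1.3 -0.2 -1.3] w 21.7
shift units [ 0.109 -2.481 -0.498] rot units [-0.117 -0.051 -0.06 ]
```

```bash
python3 -m crank '[0.1,-0.8,-0.15,-0.117,-0.05,-0.06,10, 0,-0.8,-0.15,0,0,0,10, 0,-0.6,-0.12,0,0,0,10, 0,-0.28,-0.08,0,0,0,10, 0,0,0,0,0,0,10, 0,0,0,0,0,0,10, 0,0,0,0,0,0,10, 0,0,0,0,0,0,10]'; python3 wl.py w2; python3 - <<'E'
from h import *
plan([.4616,-.005,.17],11.8)
P=np.load('w2.npz')['P'];S=P.reshape(-1,3);S=S[~np.isnan(S[:,0])]
S=S[(abs(S[:,0]-.67)<.15)&(abs(S[:,1]-.04)<.12)]
for n,a,b in (('drive',.058,.066),('clip',.069,.085),('clip arms',.069,.075),('stub',.085,.094),('tab',.095,.105)):
    Q=S[(S[:,2]>a)&(S[:,2]<b)];r=cv2.minAreaRect((Q[:,:2]*1000).astype(np.float32)) if len(Q)>3 else 0;print(n,len(Q),r,np.median(Q[:,2]),np.mean(Q,0))
E
```

```text
time: 5.25
position: [0.4602, -0.0013, 0.1756]
tool_rot: [146.3, 89.7, -21.8]
force: [-0.8, 0.6, -2.7]
gripper_width: 0.0216
t 5.3 pos [ 0.4602 -0.0013  0.1755] q6 68.5 F [-0.4 -0.8 -2.4] w 21.8
shift units [ 0.111  0.078 -0.012] rot units [ 0.016 -0.037 -0.025]
drive 7327 ((589.7699584960938, 22.24687957763672), (34.1449089050293, 149.80650329589844), 11.853269577026367) 0.06196964247036765 [0.59065986 0.02099059 0.06189418]
clip 0 0 nan [nan nan nan]
clip arms 0 0 nan [nan nan nan]
stub 0 0 nan [nan nan nan]
tab 0 0 nan [nan nan nan]
  return _methods._mean(a, axis=axis, dtype=dtype,
  ret = ret.dtype.type(ret / rcount)
  ret = um.true_divide(
```

View pics/w2.png

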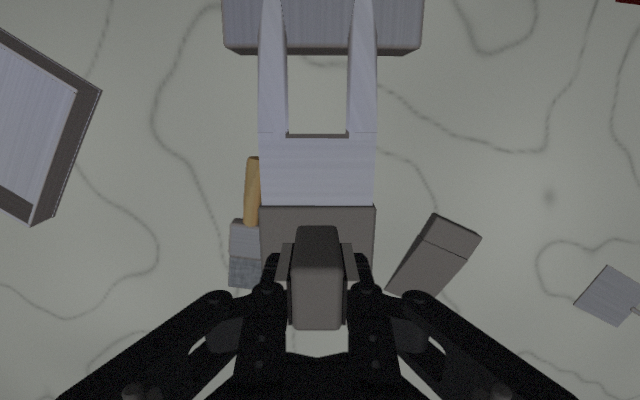

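The wrist view shows the wedge held straight: blade edges at columns 260 and 376, slot end at row 135, the housing's near edge along row 45, and the prong tips above the frame. I use the depth image to find the wedge's offset in the hand.

```bash
python3 - <<'E'
from h import *
o=arm.get_obs();P=np.load('w2.npz')['P'];M=rot(o)
T=(P-o['position'])@M*1000   # tool coords mm: x down,y right,z back
for v in (20,60,100,120,145,180,220):
    r=T[v,230:410];k=np.where(r[:,0]<60)[0]
    if len(k): print(v,'cols',k[0]+230,k[-1]+230,'y',r[k[0],1].round(1),r[k[-1],1].round(1),'x(down)',np.nanmedian(r[k,0]).round(1),'fwd',-np.nanmedian(r[k,2]).round(1))
for v in range(128,140): print(v,T[v,315].round(1))
print('blade plateau depth vs fwd')
for v in range(40,210,12): print(v,'L',T[v,272].round(1),'R',T[v,364].round(1))
E
```

```text
20 cols 260 374 y -29.1 28.0 x(down) 35.9 fwd 116.9
60 cols 258 376 y -30.2 29.0 x(down) 30.9 fwd 97.5
100 cols 258 377 y -30.1 29.5 x(down) 25.5 fwd 78.1
120 cols 257 376 y -30.7 29.1 x(down) 23.1 fwd 68.5
145 cols 258 375 y -30.5 28.9 x(down) 20.9 fwd 56.2
180 cols 260 373 y -30.7 28.6 x(down) 21.0 fwd 37.8
220 cols 258 375 y -32.7 30.8 x(down) 17.9 fwd 16.3
128 [176.9  -2.5 -49.3]
129 [175.2  -2.5 -48.5]
130 [176.4  -2.5 -47.4]
131 [176.3  -2.5 -46.4]
132 [176.4  -2.5 -45.4]
133 [175.2  -2.5 -44.5]
134 [ 37.8  -1.7 -59.7]
135 [ 33.2  -1.7 -59.7]
136 [ 28.6  -1.7 -59.8]
137 [ 24.3  -1.6 -59.8]
138 [ 21.1  -1.6 -59.7]
139 [ 19.7  -1.6 -59.4]
blade plateau depth vs fwd
40 L [  33.8  -23.2 -107.2] R [  33.9   23.1 -107.2]
52 L [  32.3  -23.2 -101.4] R [  32.3   23.1 -101.4]
64 L [ 29.3 -23.  -95.5] R [ 30.   22.9 -95.5]
76 L [ 28.9 -23.2 -89.8] R [ 28.4  22.9 -89.7]
88 L [ 26.6 -23.1 -83.9] R [ 27.8  23.1 -83.9]
100 L [ 24.4 -23.  -78.2] R [ 25.1  22.9 -78.1]
112 L [ 23.8 -23.2 -72.4] R [ 22.5  22.8 -72.4]
124 L [ 23.2 -23.3 -66.5] R [ 23.3  23.2 -66.5]
136 L [ 21.4 -23.3 -60.7] R [ 21.2  23.1 -60.7]
148 L [ 21.1 -23.6 -54.7] R [ 20.5  23.3 -54.7]
160 L [ 19.6 -23.6 -48.8] R [ 20.5  23.6 -48.6]
172 L [ 21.3 -24.2 -42.1] R [ 21.5  24.  -42. ]
184 L [ 20.2 -24.3 -35.8] R [ 20.2  24.1 -35.8]
196 L [ 21.5 -24.8 -28.8] R [ 21.2  24.6 -28.8]
208 L [ 18.7 -24.7 -22.9] R [ 19.3  24.6 -22.7]
```

```bash
cat >> h.py <<'E'
SH=np.array([.6715,.0393]);YW=11.8
def drv(s,z,lat=-.0005):
    c,q=np.cos(np.radians(YW)),np.sin(np.radians(YW))
    o=arm.get_obs();d=o['position'][:2]-SH
    print('s',round((d@[c,q])*1000,1),'lat',round(d@[-q,c]*1000,1),'Floc fwd,left,z',np.round([o['force'][:2]@[c,q],o['force'][:2]@[-q,c],o['force'][2]],1),'torque',np.round(o['wrist_torque'],2))
    plan([*(SH+s*np.array([c,q])+lat*np.array([-q,c])),z],YW,o)
E
python3 - <<'E'
from h import *
drv(-.170,.113)
E
```

```text
s -215.1 lat 3.5 Floc fwd,left,z [-0.6 -0.7 -2.4] torque [-0.01  0.04  0.04]
t 5.3 pos [ 0.4602 -0.0013  0.1755] q6 68.5 F [-0.4 -0.8 -2.4] w 21.8
shift units [ 1.255  0.078 -0.897] rot units [ 0.016 -0.037 -0.025]
```

```bash
python3 -m crank '[0.3,0.08,-0.3,0.016,-0.037,-0.025,10, 0.4,0,-0.4,0,0,0,10, 0.35,0,-0.2,0,0,0,10, 0.2,0,0,0,0,0,10, 0,0,0,0,0,0,10, 0,0,0,0,0,0,10, 0,0,0,0,0,0,10, 0,0,0,0,0,0,10]'; python3 - <<'E'
from h import *
drv(-.170,.104)
for n in('scene','top'):
    s=snap(n);f=s['frame']
    cv2.imwrite('pics/%s2.png'%n,f[...,::-1])
    globals()[n]=f
a=cv2.resize(scene[170:300,240:370],(600,600),interpolation=cv2.INTER_CUBIC)
cv2.imwrite('pics/z2.png',a[...,::-1])
E
```

```text
time: 6.3
position: [0.5065, 0.0019, 0.1132]
tool_rot: [152.6, 89.8, -15.7]
force: [0.2, 0.1, -2.1]
gripper_width: 0.0216
s -169.1 lat -2.8 Floc fwd,left,z [ 0.2  0.  -2.1] torque [ 0.02  0.01 -0.03]
t 6.3 pos [0.5065 0.0019 0.1132] q6 69.9 F [ 0.2  0.1 -2.1] w 21.6
shift units [ 0.183 -0.047  0.018] rot units [-0.025 -0.02  -0.01 ]
```

View pics/z2.png

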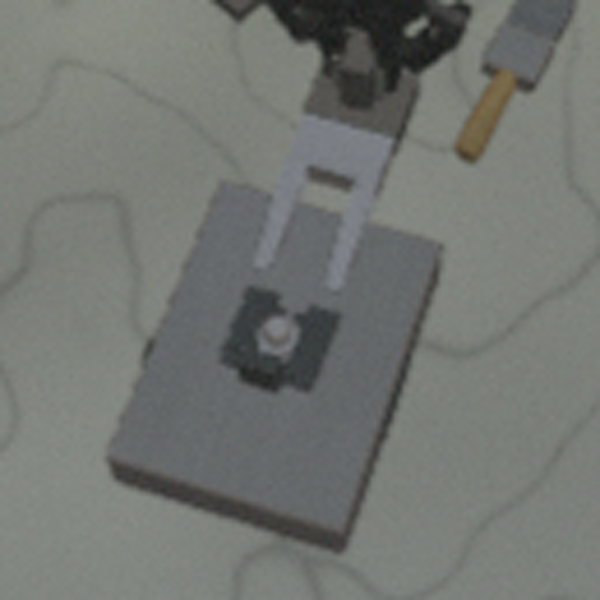

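The crop shows the fork on the open side of the clip, both prongs straddling the shaft line, with tips at (262,265) and (336,288) about 20 mm short of the hooks. Now I lower until it touches.

```bash
python3 -m crank '[0.1,-0.047,0,-0.025,-0.02,-0.01,10, 0.07,0,0,0,0,0,10, 0.02,0,0,0,0,0,10, 0,0,0,0,0,0,10, 0,0,0,0,0,0,10, 0,0,0,0,0,0,10, 0,0,0,0,0,0,10, 0,0,0,0,0,0,10]'; python3 - <<'E'
from h import *
drv(-.150,.1028)
E
```

```text
time: 7.4
position: [0.5063, 0.0045, 0.1031]
tool_rot: [162.3, 90.0, -5.9]
force: [0.3, 0.6, -1.9]
gripper_width: 0.021
s -168.8 lat -0.3 Floc fwd,left,z [ 0.4  0.5 -1.9] torque [0.03 0.02 0.02]
t 7.4 pos [0.5063 0.0045 0.1031] q6 70.0 F [ 0.3  0.6 -1.9] w 21.0
shift units [ 0.007  0.004 -0.377] rot units [ 0.003 -0.003 -0.001]
```

```bash
python3 -m crank '[0.02,0,0,0,0,0,10, 0.0,0,0,0,0,0,10, 0.02,0,0,0,0,0,10, 0,0,0,0,0,0,10, 0,0,0,0,0,0,10, 0,0,0,0,0,0,10, 0,0,0,0,0,0,10, 0,0,0,0,0,0,10]'; python3 - <<'E'
from h import *
drv(-.150,.1028)
E
```

```text
time: 8.4
position: [0.5075, 0.0044, 0.1023]
tool_rot: [163.7, 89.8, -4.5]
force: [-0.2, 0.0, 2.6]
gripper_width: 0.0215
s -167.7 lat -0.7 Floc fwd,left,z [-0.2  0.1  2.6] torque [ 0.13 -0.13  0.02]
t 8.4 pos [0.5075 0.0044 0.1023] q6 70.0 F [-0.2  0.   2.6] w 21.5
shift units [-0.008 -0.003 -0.353] rot units [ 0.002 -0.032 -0.009]
```

```bash
python3 -m crank '[0,0,-0.04,0,-0.03,0,10, 0,0,-0.04,0,0,0,10, 0,0,-0.04,0,0,0,10, 0,0,-0.04,0,0,0,10, 0,0,-0.04,0,0,0,10, 0,0,-0.02,0,0,0,10, 0,0,0,0,0,0,10, 0,0,0,0,0,0,10]'; python3 - <<'E'
from h import *
drv(-.140,.1023)
E
```

```text
time: 9.4
position: [0.5195, 0.0067, 0.1026]
tool_rot: [117.4, 89.9, -50.8]
force: [-0.3, -0.3, 3.1]
gripper_width: 0.0216
s -155.5 lat -0.8 Floc fwd,left,z [-0.4 -0.2  3.1] torque [ 0.12 -0.04  0.02]
t 9.4 pos [0.5195 0.0067 0.1026] q6 70.6 F [-0.3 -0.3  3.1] w 21.6
shift units [ 0.007 -0.007 -0.31 ] rot units [ 0.001 -0.006 -0.012]
```

```bash
python3 -m crank '[0,-0.007,-0.04,0,0,-0.01,10, 0,0,-0.04,0,0,0,10, 0,0,-0.04,0,0,0,10, 0,0,-0.04,0,0,0,10, 0,0,-0.02,0,0,0,10, 0,0,-0.02,0,0,0,10, 0,0,-0.02,0,0,0,10, 0,0,0,0,0,0,10]'; python3 - <<'E'
from h import *
drv(-.140,.1023)
E
```

```text
time: 10.4
position: [0.5307, 0.0094, 0.1027]
tool_rot: [137.9, 90.0, -30.3]
force: [0.6, -0.1, 4.1]
gripper_width: 0.0213
s -143.9 lat -0.5 Floc fwd,left,z [ 0.6 -0.3  4.1] torque [ 0.01 -0.05  0.07]
t 10.4 pos [0.5307 0.0094 0.1027] q6 70.9 F [ 0.6 -0.1  4.1] w 21.3
shift units [ 0.009  0.    -0.078] rot units [ 0.002 -0.003 -0.003]
```

```bash
python3 -m crank '[0,0,-0.03,0,0,0,10, 0,0,-0.03,0,0,0,10, 0,0,-0.03,0,0,0,10, 0,0,-0.03,0,0,0,10, 0,0,-0.03,0,0,0,10, 0,0,-0.03,0,0,0,10, 0,0,-0.02,0,0,0,10, 0,0,0,0,0,0,10]'; python3 - <<'E'
from h import *
drv(-.126,.1023)
E
```

```text
time: 11.4
position: [0.5412, 0.0116, 0.1028]
tool_rot: [120.7, 90.0, -47.5]
force: [-1.2, -0.6, 3.5]
gripper_width: 0.0217
s -133.2 lat -0.5 Floc fwd,left,z [-1.3 -0.3  3.5] torque [-0.03 -0.   -0.03]
t 11.4 pos [0.5412 0.0116 0.1028] q6 71.3 F [-1.2 -0.6  3.5] w 21.7
shift units [ 0.01   0.    -0.145] rot units [ 0.003 -0.002 -0.003]
```

```bash
python3 -m crank '[0,0,-0.03,0,0,0,10, 0,0,-0.03,0,0,0,10, 0,0,-0.03,0,0,0,10, 0,0,-0.02,0,0,0,10, 0,0,-0.02,0,0,0,10, 0,0,-0.02,0,0,0,10, 0,0,0,0,0,0,10, 0,0,0,0,0,0,10]'; python3 - <<'E'
from h import *
drv(-.126,.1023)
E
```

```text
time: 12.4
position: [0.5487, 0.0132, 0.1029]
tool_rot: [41.3, 90.0, -126.9]
force: [-2.1, -0.1, 4.7]
gripper_width: 0.0213
s -125.5 lat -0.5 Floc fwd,left,z [-2.   0.4  4.7] torque [-0.    0.24 -0.01]
t 12.4 pos [0.5487 0.0132 0.1029] q6 71.6 F [-2.1 -0.1  4.7] w 21.3
shift units [0.012 0.001 0.01 ] rot units [ 0.003  0.003 -0.003]
```

```bash
python3 -m crank '[0,0,-0.02,0,0,0,10, 0,0,-0.02,0,0,0,10, 0,0,-0.02,0,0,0,10, 0,0,-0.03,0,0,0,10, 0,0,-0.03,0,0,0,10, 0,0,-0.03,0,0,0,10, 0,0,-0.03,0,0,0,10, 0,0,0,0,0,0,10]'; python3 - <<'E'
from h import *
drv(-.110,.1023)
E
```

```text
time: 13.4
position: [0.557, 0.015, 0.103]
tool_rot: [2.7, 89.9, -165.4]
force: [-1.4, 0.2, 2.7]
gripper_width: 0.0217
s -117.0 lat -0.4 Floc fwd,left,z [-1.3  0.5  2.7] torque [-0.08  0.09  0.01]
t 13.4 pos [0.557 0.015 0.103] q6 71.9 F [-1.4  0.2  2.7] w 21.7
shift units [ 0.013  0.002 -0.141] rot units [ 0.004  0.021 -0.001]
```

```bash
python3 - <<'E'
from h import *
s=snap('scene');f=s['frame'];P=cloud(s)
cv2.imwrite('pics/z3.png',cv2.resize(f[190:290,260:360],(600,600),interpolation=cv2.INTER_CUBIC)[...,::-1])
c,q=np.cos(np.radians(YW)),np.sin(np.radians(YW))
d=P[...,:2]-SH;x=d@[c,q]*1000;y=d@[-q,c]*1000;z=P[...,2]*1000-62
for X in range(-60,45,7):
    r=[]
    for Y in range(-35,36,7):
        m=(abs(x-X)<3.5)&(abs(y-Y)<3.5);r.append('%4.0f'%np.nanmedian(z[m]) if m.sum() else '   .')
    print('%4d'%X,' '.join(r))
E
```

```text
-60    0   19   20   21   20   19   22   19   22  350  363
 -53   -0   19   22    7   11    7   14   18   20   19  344
 -46    0   17   18    4   -0   -0    0   18   20   14   -0
 -39    0   15   15    2   -1    1   -2    1   14   12    0
 -32   -0   14   14   -1    1   -0    1   11   15   13    1
 -25    2   14   13    3    0    2    3    2   14   12    0
 -18   -2   17   14   17    1    2   15   18   17   10   -0
 -11    1   16   15   15   15   13   15   17   14   14   -1
  -4    1   13   14   15    .   28   15   14   14   12    1
   3    0   11   13   12   27   26   18   14   14   11    1
  10    0   11    9   12   15   23   15   11   12    9   -1
  17   -1    9   10    8    2    4    5    8   10    8    0
  24    1    7    6    9    8    9    6    8    9    6   -0
  31   -0    4    1    .    .    .   10    7    4    1   -0
  38   -1   -0   -1   17   32   35   35    4   -0    0    1
```

View pics/z3.png

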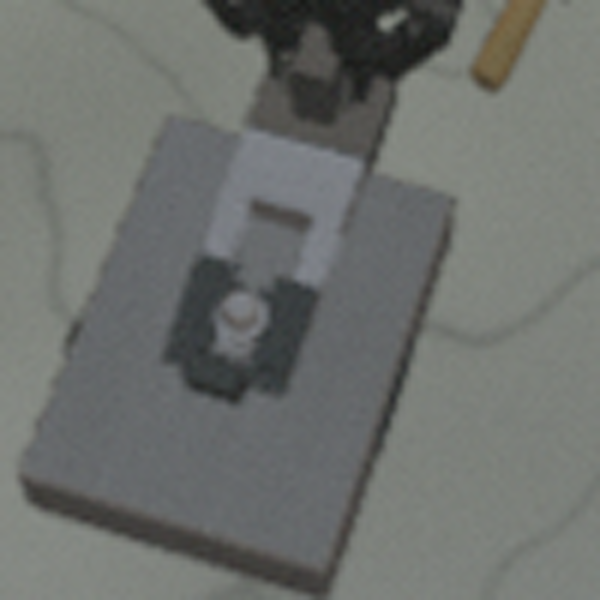

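The prongs are under the clip, which is tipped up at its open end (about 17 mm against 8 mm) and shifted forward by its play. The slot is centred on the shaft at (240,310). I keep pushing.

```bash
python3 -m crank '[0.003,0,-0.04,0,0.015,0,10, 0.003,0,-0.04,0,0,0,10, 0.003,0,-0.04,0,0,0,10, 0.003,0,-0.04,0,0,0,10, 0.003,0,-0.04,0,0,0,10, 0.003,0,-0.03,0,0,0,10, 0,0,-0.02,0,0,0,10, 0,0,0,0,0,0,10]'; python3 - <<'E'
from h import *
drv(-.078,.1023)
E
```

```text
time: 14.45
position: [0.5651, 0.0168, 0.103]
tool_rot: [-1.9, 89.4, -170.1]
force: [-1.1, -0.5, 3.6]
gripper_width: 0.021
s -108.8 lat -0.3 Floc fwd,left,z [-1.2 -0.3  3.6] torque [ 0.02 -0.21 -0.02]
t 14.45 pos [0.5651 0.0168 0.103 ] q6 72.3 F [-1.1 -0.5  3.6] w 21.0
shift units [ 0.008  0.004 -0.615] rot units [0.007 0.085 0.003]
```

```bash
python3 -m crank '[0,0,-0.04,0,0.04,0,10, 0,0,-0.04,0,0.03,0,10, 0.003,0,-0.04,0,0,0,10, 0.003,0,-0.04,0,0,0,10, 0.003,0,-0.04,0,0,0,10, 0.003,0,-0.04,0,0,0,10, 0.003,0,-0.02,0,0,0,10, 0,0,0,0,0,0,10]'; python3 - <<'E'
from h import *
drv(-.078,.1023)
E
```

```text
time: 15.45
position: [0.5711, 0.0182, 0.103]
tool_rot: [-3.8, 89.0, -171.9]
force: [-1.0, -0.5, 2.6]
gripper_width: 0.0214
s -102.6 lat -0.1 Floc fwd,left,z [-1.  -0.3  2.6] torque [-0.01 -0.18 -0.02]
t 15.45 pos [0.5711 0.0182 0.103 ] q6 72.5 F [-1.  -0.5  2.6] w 21.4
shift units [ 0.005  0.008 -0.492] rot units [0.015 0.141 0.009]
```

```bash
python3 -m crank '[0,0,-0.06,0,0.1,0,10, 0,0,-0.06,0,0.06,0,10, 0,0,-0.06,0,0.05,0,10, 0,0,-0.06,0,0.05,0,10]' 2>&1 | tail -1; python3 -m crank '[0,0,-0.06,0,0.1,0,10, 0,0,-0.06,0,0.06,0,10, 0,0,-0.06,0,0.05,0,10, 0,0,-0.06,0,0.04,0,10, 0,0,-0.06,0,0.03,0,10, 0,0,0,0,0,0,10, 0,0,0,0,0,0,10, 0,0,0,0,0,0,10]'; python3 - <<'E'
from h import *
drv(-.078,.1023)
E
```

```text
validation failed for argument at $...
time: 16.45
position: [0.5831, 0.0209, 0.1029]
tool_rot: [-171.3, 89.4, 20.7]
force: [-1.4, -0.6, 5.8]
gripper_width: 0.0213
s -90.3 lat 0.1 Floc fwd,left,z [-1.5 -0.3  5.8] torque [-0.18  0.48 -0.04]
t 16.45 pos [0.5831 0.0209 0.1029] q6 72.3 F [-1.4 -0.6  5.8] w 21.3
shift units [ 0.014  0.012 -0.246] rot units [ 0.024 -0.081  0.013]
```

```bash
python3 -m crank '[0,0.01,-0.05,0.02,-0.06,0.01,10, 0,0,-0.05,0,0,0,10, 0,0,-0.05,0,0.02,0,10, 0,0,-0.05,0,0.02,0,10, 0,0,-0.03,0,0.02,0,10, 0,0,0,0,0,0,10, 0,0,0,0,0,0,10, 0,0,0,0,0,0,10]'; python3 - <<'E'
from h import *
drv(-.077,.1023)
s=snap('scene');P=cloud(s)
c,q=np.cos(np.radians(YW)),np.sin(np.radians(YW))
d=P[...,:2]-SH;x=d@[c,q]*1000;y=d@[-q,c]*1000;z=P[...,2]*1000-62
for X in range(-60,66,7):
    r=[]
    for Y in range(-35,36,7):
        m=(abs(x-X)<3.5)&(abs(y-Y)<3.5);r.append('%4.0f'%np.nanmedian(z[m]) if m.sum() else '   .')
    print('%4d'%X,' '.join(r))
E
```

```text
time: 17.45
position: [0.5943, 0.0229, 0.1029]
tool_rot: [-174.7, 89.5, 17.2]
force: [-1.7, -0.5, 4.3]
gripper_width: 0.021
s -78.9 lat -0.3 Floc fwd,left,z [-1.8 -0.2  4.3] torque [-0.12  0.39 -0.06]
t 17.45 pos [0.5943 0.0229 0.1029] q6 72.8 F [-1.7 -0.5  4.3] w 21.0
shift units [ 0.012  0.005 -0.039] rot units [ 0.006 -0.07   0.007]
 -60  307  375  307  120   63   57   68  125  128  228  227
 -53  363  267  306  308  375  341  381  380  207  227  382
 -46  352  346  264  265  287  285  280  246  249  276  385
 -39    1   20  324  321  254  273  251  300  368  274  380
 -32    0   20   20   19   19  346  347  353  351  355  375
 -25    1   20   21   20   20   21   21   21   21  347  357
 -18   -0   27   24   26   16   20   20   24   27   18  341
 -11    1   26   26   26   24    .   24   27   27   20   -0
  -4    1   23   23   25   24   27   24   24   24   14   -1
   3    0   23   24   21   26   28   23   24   23   16    0
  10    2   21   22   19   16   20   20   21   21   13   -0
  17    1   19   19   20    2    4   19   19   20   18   -1
  24    0   18   18   17   17   19   17   17   17   10   -0
  31   -0   17   20   19   18    .   16   16   17   10   -1
  38   -1    7    6   -1   44   45    0    2    7    5    1
  45   -0    5    3    2   27   27   23    0    5    2    1
  52    1    1    1    0    3    1    3   -1    2    0    1
  59   -1   -0   -0    0    0   -1    0   -1   -0   -1   -1
```

```bash
python3 -m crank '[0,0,-0.03,0,-0.04,0,10, 0,0,-0.03,0,0,0,10, 0,0,-0.01,0,0,0,10, 0,0,0,0,0,0,10, 0,0,0,0,0,0,10, 0,0,0,0,0,0,10, 0,0,0,0,0,0,10, 0,0,0,0,0,0,10]'; cat > gr.py <<'E'
from h import *
import sys
drv(-.077,.1023)
s=snap('scene');P=cloud(s);f=s['frame']
cv2.imwrite('pics/%s.png'%sys.argv[1],cv2.resize(f[190:290,260:360],(600,600),interpolation=cv2.INTER_CUBIC)[...,::-1])
c,q=np.cos(np.radians(YW)),np.sin(np.radians(YW))
d=P[...,:2]-SH;x=d@[c,q]*1000;y=d@[-q,c]*1000;z=P[...,2]*1000-62
for X in range(-32,66,7):
    r=[]
    for Y in range(-35,36,7):
        m=(abs(x-X)<3.5)&(abs(y-Y)<3.5);r.append('%4.0f'%np.nanmedian(z[m]) if m.sum() else '   .')
    print('%4d'%X,' '.join(r))
E
python3 gr.py z4
```

```text
time: 18.5
position: [0.5984, 0.0237, 0.1029]
tool_rot: [-171.2, 89.7, 20.7]
force: [-0.6, 1.2, 4.2]
gripper_width: 0.0212
s -74.7 lat -0.3 Floc fwd,left,z [-0.3  1.3  4.2] torque [-0.02  0.04 -0.01]
t 18.5 pos [0.5984 0.0237 0.1029] q6 73.0 F [-0.6  1.2  4.2] w 21.2
shift units [0.011 0.004 0.045] rot units [ 0.006 -0.038  0.006]
 -32    0   20   21  338  335  320  347  365  369  316  379
 -25    .   20   19   20   21   21  345  348  352  351  372
 -18    1   29   25   27   21   21   20   30   29  345  353
 -11    0   26   25   27   21   18   22   27   27   26   -0
  -4    3   24   25   26   25   26   25   23   25   17   -1
   3    3   22   23   21   26   28   24   23   23   18    0
  10    0   21   22   20   14   26   19   22   21   14    0
  17    4   19   19   18    3    3   17   18   19   11   -1
  24    0   18   18   17   15   20   15   17   17   15    0
  31    0   14   14   16   15   17    1   13   15   12   -0
  38   -1    7    7    1   20    1   22   13    8    7    1
  45   -1    4    5    5   28   41   23    5    5    3   -1
  52    0    2    4    2    3    2    3   -1    3    1    0
  59   -0   -1    1   -0    1    0    1    0    1    0    1
```

View pics/z4.png

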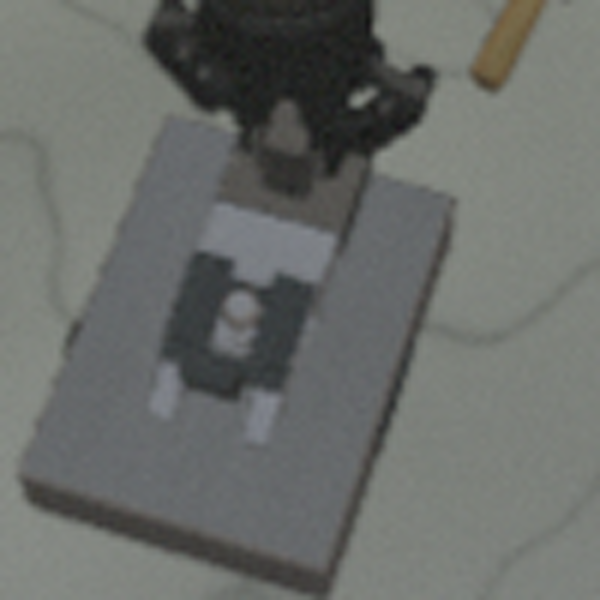

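The fork is fully through: tips at about (160,410) and (262,440), with the clip riding on it round the stub and the push force gone. I draw it out.

```bash
python3 -m crank '[0,0,0.04,0,-0.03,0,10, 0,0,0.06,0,0,0,10, 0,0,0.08,0,0,0,10, 0,0,0.1,0,0,0,10, 0,0,0.1,0,0,0,10, 0,0,0.1,0,0,0,10, 0,0,0.1,0,0,0,10, 0,0,0.05,0,0,0,10]'; python3 gr.py z5
```

```text
time: 19.55
position: [0.5662, 0.017, 0.1029]
tool_rot: [-170.2, 89.8, 21.6]
force: [-0.5, -0.5, 2.1]
gripper_width: 0.0214
s -107.6 lat -0.3 Floc fwd,left,z [-0.6 -0.4  2.1] torque [ 0.11 -0.3  -0.03]
t 19.55 pos [0.5662 0.017  0.1029] q6 72.0 F [-0.5 -0.5  2.1] w 21.4
shift units [ 0.014  0.004 -0.612] rot units [ 0.004 -0.026  0.005]
 -32    1   16   16    2    2   -0    1   11   16   14   -1
 -25   -2   15   17    0    1   -1    .   17   16   13    1
 -18   -2   28   25   22    2    2   27   29   26   13    1
 -11   -0   26   26   26   22   24   22   26   26   19   -1
  -4    .   25   24   24   24   27   24   23   23   14   -1
   3    1   24   23   22   27   29   24   23   22    6    1
  10    1   20   21   21   15   23   20   21   22   13   -0
  17    0   19   18   19    4    2   17   19   20   19   -1
  24    1   18   18   19   19   19   17   17   18   11   -0
  31    0   13   16   19   21    .    9   17   17    2    1
  38    1   -1    0   -0   45   44    0    2   -1    1   -0
  45    0    1   -0    2   26   27   41    3   -0   -1   -0
  52   -1   -1   -1   -1    3    1    2    0   -0    2    1
  59   -0    0   -1   -1    0   -1    1   -0    1   -1    1
```

```bash
python3 -m crank '[0,0,0.2,0,-0.03,0,10, 0,0,0.25,0,0,0,10, 0,0,0.25,0,0,0,10, 0,0,0.25,0,0,0,10, 0,0,0.25,0,0,0,10, -0.1,0,0.2,0,0,0,10, -0.4,0,0.3,0,0,0,10, -0.3,0.0,0,0,0,0,10]'; python3 gr.py z5
```

```text
time: 20.6
position: [0.4726, -0.0014, 0.1413]
tool_rot: [-19.1, 89.3, 172.8]
force: [0.6, 0.3, -2.3]
gripper_width: 0.0218
s -203.0 lat 0.8 Floc fwd,left,z [ 0.6  0.2 -2.3] torque [ 0.06  0.   -0.03]
t 20.6 pos [ 0.4726 -0.0014  0.1413] q6 68.7 F [ 0.6  0.3 -2.3] w 21.8
shift units [ 0.75   0.031 -2.529] rot units [0.005 0.098 0.034]
 -32    1   -0   -0   -0   -2    1    0   -1   -0    1   -1
 -25    3    .    .   -1    0    1    .    .    .   -1   -2
 -18    1   26   24   25    2    0   27   29   29    1    1
 -11    1   24   24   26   23    .   26   26   27    3   -1
  -4    2   25   24   23   24   25   24   25   26   14    0
   3   10   23   22   22   27   27   24   23   23   11    0
  10    2   21   20   20   17   23   20   21   21    1    1
  17    0   22   21   19    1    4   11   22   20   17    0
  24   -1   18   19   18   18   17   17   19   18    8   -0
  31   -0   16   16    .    .    .    9   17   17    8    0
  38    1   -1    1    1   22   44    4    2   -1    1    2
  45    0    1    1   -0   27   29   32    2    1   -1    2
  52    0   -1    1   -0   -1    1    0   -1   -0   -0   -0
  59    1   -0    1   -1   -1   -1   -0    0   -1    1    0
```

View pics/z5.png

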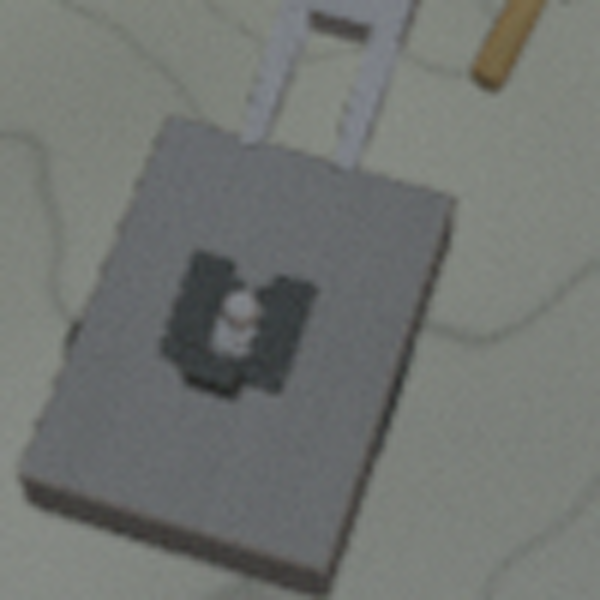

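The clip now rests freed on the shoulder, tipped about 13° tab-down, and the fork is clear of it (tips at (255,135) and (345,160)). Next I lay the wedge on the free bench at about (0.51, -0.18).

```bash
python3 -m crank '[0,0.4,0,0,0.098,0.034,10, 0,0.7,0,0,0,0,10, 0,0.8,0,0,0,0,10, 0.1,0.8,0,0,0,0,10, 0.2,0.6,0,0,0,0,10, 0.4,0.3,0,0,0,0,10, 0.4,0,0,0,0,0,10, 0.3,0,0,0,0,0,10]'; python3 - <<'E'
from h import *
plan([.51,-.18,.0425],11.8)
E
```

```text
time: 21.65
position: [0.5064, -0.1822, 0.0672]
tool_rot: [-36.8, 89.7, 155.1]
force: [-0.3, -0.4, -1.8]
gripper_width: 0.0219
t 21.65 pos [ 0.5064 -0.1822  0.0672] q6 50.2 F [-0.3 -0.4 -1.8] w 21.9
shift units [ 0.494 -0.026 -0.083] rot units [0.017 0.039 0.029]
```

```bash
python3 -m crank '[0.2,0,0,0.017,0.039,0.029,10, 0.15,0,0,0,0,0,10, 0.1,0,0,0,0,0,10, 0.04,0,0,0,0,0,10, 0,0,0,0,0,0,10, 0,0,0,0,0,0,10, 0,0,0,0,0,0,10, 0,0,0,0,0,0,10]'; python3 - <<'E'
from h import *
plan([.51,-.18,.0409],11.8)
E
```

```text
time: 22.65
position: [0.5064, -0.1814, 0.0418]
tool_rot: [141.9, 90.0, -26.2]
force: [-0.0, 0.7, -2.0]
gripper_width: 0.0213
t 22.65 pos [ 0.5064 -0.1814  0.0418] q6 50.2 F [-0.   0.7 -2. ] w 21.3
shift units [ 0.018 -0.013 -0.076] rot units [ 0.012 -0.005 -0.004]
```

```bash
python3 -m crank '[0.02,0,0,0,0,0,10, 0.01,0,0,0,0,0,10, 0,0,0,0,0,0,10, 0,0,0,0,0,0,55, 0,0,0,0,0,0,55, 0,0,0,0,0,0,55, -0.2,0,0,0,0,0,55, -0.4,0,0,0,0,0,55]'; python3 -m crank '[-0.6,0,0,0,0,0,55, -0.7,0,0,0,0,0,55, -0.4,-0.3,0,0,0,0,55, 0,-0.8,0,0,0,0,55, 0,-0.8,0,0,0,0,55, 0,-0.8,0,0,0,0,55, 0,-0.6,0,0,0,0,55, 0,0,0,0,0,0,55]'; python3 - <<'E'
from h import *
drv(-.060,.18)
E
```

```text
time: 23.65
position: [0.5062, -0.1813, 0.0709]
tool_rot: [-51.7, 90.0, 140.2]
force: [-0.8, 0.9, 0.2]
gripper_width: 0.0548
time: 24.65
position: [0.4732, -0.0166, 0.1661]
tool_rot: [149.7, 89.4, -18.5]
force: [-1.4, -0.1, 0.4]
gripper_width: 0.055
s -205.6 lat -14.1 Floc fwd,left,z [-1.4  0.2  0.4] torque [-0.03  0.04  0.03]
t 24.65 pos [ 0.4732 -0.0166  0.1661] q6 67.0 F [-1.4 -0.1  0.4] w 55.0
shift units [-0.25  -0.272 -2.914] rot units [-0.003 -0.081 -0.047]
```

```bash
python3 -m crank '[-0.5,-0.27,-0.2,0,-0.08,-0.047,55, -0.5,0,-0.5,0,0,0,55, -0.1,0,-0.8,0,0,0,55, 0,0,-0.9,0,0,0,55, 0,0,-0.9,0,0,0,55, 0,0,-0.6,0,0,0,55, 0,0,-0.2,0,0,0,55, 0,0,0,0,0,0,55]'; python3 wl.py w3; cat > gw.py <<'E'
from h import *
import sys
P=np.load(sys.argv[1]+'.npz')['P']
c,q=np.cos(np.radians(YW)),np.sin(np.radians(YW))
d=P[...,:2]-SH;x=d@[c,q]*1000;y=d@[-q,c]*1000;z=P[...,2]*1000-62
for X in range(-32,56,4):
    r=[]
    for Y in range(-36,37,4):
        m=(abs(x-X)<2)&(abs(y-Y)<2);r.append('%4.0f'%np.nanmedian(z[m]) if m.sum() else '   .')
    print('%4d'%X,' '.join(r))
m=(z>34)&(z<50)&(abs(x)<60)&(abs(y)<40);print('tab top',m.sum(),cv2.minAreaRect(np.stack([x[m],y[m]],1).astype(np.float32)),np.percentile(z[m],[5,50,95]))
E
python3 -W ignore gw.py w3; python3 - <<'E'
from h import *
drv(.028,.11)
E
```

```text
time: 25.65
position: [0.6792, 0.0313, 0.2265]
tool_rot: [136.2, 89.6, -32.3]
force: [-0.8, 0.6, 0.5]
gripper_width: 0.055
 -32    0    0    0   -0    0    0    0    0   -0    0    0   -0    0   -0    0    0    0    0   -0
 -28   -0   -0    .    .    .    .    .    1    0    0    1    0    0    .    .    .    .    .    0
 -24    1   -0    .    .    .    .    .    0    0   -0   -0    0    1    .    .    .    .    .   -0
 -20   -0   -0   26   26   26   26   26    .    1   -0    0   26   26   26   26   26   27   25    0
 -16   -0    1   26   26   26   25   26    .    1    1    0   26   26   26   26   26   26    0    0
 -12    0    0   25   25   25   25   25   25   25   16   24   25   25   25   25   25   25   -0    0
  -8  171    0   24   24   24   24   25   24   24   27   25   24   24   24   25   24   24    0    0
  -4  183    1   23   23   23   23   23   22   28   28   28   23   23   23  181   23   23  213    2
   0  182    1   23   23   23   23   22   25   28   28   28   23   23   23  182   23   23  213  214
   4  186    1   22   22   22   22   21   17   28   28   28   19   22   22  1
[... 886 characters left out ...]
5   45   -0    0    0    1    0    0
  44   -0    0   -0    0   -0    0   42   44   44   44   43   43   21    0    0    0   -0    0    0
  48    0    0   -0    0    0    0    0    0    0   -0    0    1    1   -0    0    0   -0    0    0
  52   -0   -0    0    0    0   -0    0    0   -0    0    0    0    0    0    0   -0    0    0    0
tab top 451 ((40.67478942871094, -0.24812793731689453), (25.41358184814453, 11.734551429748535), 89.4390869140625) [42.64524722 44.96245263 46.48436226]
s 5.5 lat -9.4 Floc fwd,left,z [-0.9 -0.8  0.1] torque [-0.01 -0.02 -0.02]
t 25.7 pos [0.6788 0.0312 0.2266] q6 74.8 F [-0.7 -1.   0.1] w 54.8
shift units [ 2.333 -0.192 -0.439] rot units [-0.047 -0.039 -0.039]
```

View pics/w3.png

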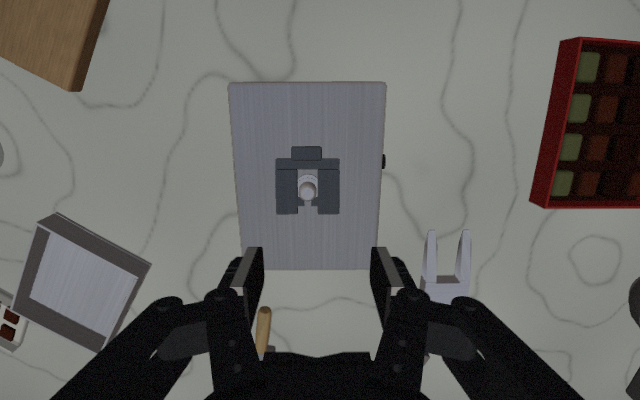

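The wrist view shows the clip at (307,182) lying straight on the drive, with its tab top at (306,153) and the stub at (307,190). The depth reading gives a tilt of about 11° and puts the tab top at (40.7, -0.2) mm, 45 mm above the housing top. I tilt the tool to match the tab.

```bash
cat >> h.py <<'E'
def planp(s,lat,z,tilt,yaw=YW,o=None):
    c,q=np.cos(np.radians(YW)),np.sin(np.radians(YW));o=o or arm.get_obs();M=rot(o)
    p=np.array([*(SH+s*np.array([c,q])+lat*np.array([-q,c])),z])
    best=None
    for k in (0,180):
        G=tgt(yaw+k)@R.from_rotvec([0,np.radians(-tilt if abs(0)<1 and (tgt(yaw+k)[:,2]@[c,q,0])<0 else tilt),0]).as_matrix()
        rv=R.from_matrix(M.T@G).as_rotvec()
        if best is None or np.linalg.norm(rv)<np.linalg.norm(best):best=rv;B=G
    d=p-o['position']
    print('t',round(o['time'],2),'pos',np.round(o['position'],4),'F',np.round(o['force'],1),'w',round(o['gripper_width']*1000,1),'goal tool x',np.round(B[:,0],2))
    print('in current axes',np.round(M.T@d/.05,3),'in goal axes',np.round(B.T@d/.05,3),'rot',np.round(best/.12,3))
E
python3 - <<'E'
from h import *
planp(.0375,-.0002,.0903,11)
E
```

```text
t 25.7 pos [0.6788 0.0312 0.2266] F [-0.7 -1.   0.1] w 54.8 goal tool x [-0.19 -0.04 -0.98]
in current axes [ 2.727 -0.201 -0.627] in goal axes [ 2.553 -0.184 -1.149] rot [-0.05  -1.638 -0.035]
```

```bash
python3 -m crank '[0,0,-0.3,-0.05,-0.82,-0.035,55, 0,0,-0.3,0,-0.82,0,55, 0,-0.18,-0.4,0,0,0,55, 0.3,0,-0.15,0,0,0,55, 0.5,0,0,0,0,0,55, 0.4,0,0,0,0,0,55, 0.1,0,0,0,0,0,55, 0,0,0,0,0,0,55]'; python3 - <<'E'
from h import *
planp(.0375,-.0002,.0903,11)
E
```

```text
time: 26.7
position: [0.7146, 0.0425, 0.1536]
tool_rot: [0.1, 78.3, -168.4]
force: [0.8, 0.1, -0.1]
gripper_width: 0.0552
t 26.7 pos [0.7146 0.0425 0.1536] F [ 0.8  0.1 -0.1] w 55.2 goal tool x [-0.19 -0.04 -0.98]
in current axes [ 1.262 -0.11  -0.151] in goal axes [ 1.263 -0.11  -0.137] rot [-0.041  0.1    0.006]
```

```bash
python3 -m crank '[0.1,-0.11,-0.137,-0.04,0.1,0,55, 0.3,0,0,0,0,0,55, 0.2,0,0,0,0,0,55, 0.1,0,0,0,0,0,55, 0,0,0,0,0,0,55, 0,0,0,0,0,0,55, 0,0,0,0,0,0,55, 0,0,0,0,0,0,55]'; python3 - <<'E'
from h import *
planp(.0375,-.0002,.0903,11)
E
```

```text
time: 27.7
position: [0.7162, 0.0489, 0.1207]
tool_rot: [0.2, 79.6, -167.9]
force: [-0.2, 0.7, -0.9]
gripper_width: 0.0544
t 27.7 pos [0.7162 0.0489 0.1207] F [-0.2  0.7 -0.9] w 54.4 goal tool x [-0.19 -0.04 -0.98]
in current axes [0.627 0.009 0.053] in goal axes [0.627 0.009 0.046] rot [ 0.005 -0.084 -0.007]
```

```bash
python3 -m crank '[0.2,0.009,0.046,0,-0.06,0,55, 0.2,0,0,0,0,0,55, 0.15,0,0,0,0,0,55, 0.05,0,0,0,0,0,55, 0.02,0,0,0,0,0,55, 0,0,0,0,0,0,55, 0,0,0,0,0,0,55, 0,0,0,0,0,0,55]'; python3 - <<'E'
from h import *
planp(.0375,-.0002,.0903,11)
E
```

```text
time: 28.7
position: [0.7079, 0.0466, 0.0884]
tool_rot: [0.2, 79.1, -168.0]
force: [-0.2, -0.3, 0.2]
gripper_width: 0.0552
t 28.7 pos [0.7079 0.0466 0.0884] F [-0.2 -0.3  0.2] w 55.2 goal tool x [-0.19 -0.04 -0.98]
in current axes [-0.039 -0.002 -0.   ] in goal axes [-0.039 -0.002 -0.   ] rot [ 0.005 -0.019 -0.006]
```

```bash
python3 -m crank '[-0.039,0,0,0,0,0,55, 0,0,0,0,0,0,10, 0,0,0,0,0,0,10, 0,0,0,0,0,0,10, 0,0,0,0,0,0,10, 0,0,0,0,0,0,10, 0,0,0,0,0,0,10, -0.02,0,0.004,0,0,0,10]'; python3 - <<'E'
from h import *
planp(.0375,-.0002,.12,11)
E
```

```text
time: 29.7
position: [0.7084, 0.0467, 0.0918]
tool_rot: [0.2, 79.2, -167.9]
force: [0.5, 0.4, -0.8]
gripper_width: 0.0249
t 29.7 pos [0.7084 0.0467 0.0918] F [ 0.5  0.4 -0.8] w 24.9 goal tool x [-0.19 -0.04 -0.98]
in current axes [-0.554 -0.002  0.109] in goal axes [-0.554 -0.002  0.11 ] rot [ 0.005 -0.023 -0.008]
```

```bash
python3 -m crank '[-0.05,0,0.01,0,0,0,10, -0.1,0,0.02,0,0,0,10, -0.1,0,0.02,0,0,0,10, -0.15,0,0.03,0,0,0,10, -0.2,0,0.04,0,0,0,10, -0.3,0,0.06,0,0,0,10, -0.3,0,0.06,0,0,0,10, -0.3,0,0.06,0,0,0,10]'; python3 - <<'E'
from h import *
plan([.7,.05,.18],11.8)
P=np.load('s0.npz')['P']
# tray rim fit
S=P[195:275,190:262].reshape(-1,3);m=(S[:,2]>.026)&(S[:,2]<.045)
u=S[m,:2];u=u[(abs(u[:,0]-.445)<.12)&(abs(u[:,1]-.28)<.11)]
print(len(u),cv2.minAreaRect((u*1000).astype(np.float32)))
Pw=np.load('w3.npz')['P'].reshape(-1,3);m=(Pw[:,2]>.03)&(Pw[:,2]<.04)&(Pw[:,1]>.15)&(Pw[:,1]<.45)&(Pw[:,0]<.6);print(m.sum(),cv2.minAreaRect((Pw[m,:2]*1000).astype(np.float32)))
E
```

```text
time: 30.7
position: [0.7076, 0.0467, 0.1733]
tool_rot: [0.2, 79.1, -168.0]
force: [0.2, 0.6, -1.1]
gripper_width: 0.0249
t 30.7 pos [0.7076 0.0467 0.1733] q6 76.8 F [ 0.2  0.6 -1.1] w 24.9
shift units [-0.105 -0.096  0.158] rot units [ 0.005  1.58  -0.006]
252 ((454.70318603515625, 319.2549133300781), (139.84539794921875, 161.08029174804688), 69.06339263916016)
1874 ((454.96539306640625, 319.056396484375), (141.2168426513672, 162.82704162597656), 68.66761779785156)
```

```bash
python3 -m crank '[-0.2,0,0,0,0.5,0,10, -0.1,0,0.2,0,0.6,0,10, 0,-0.3,0.3,0,0.48,0,10, 0,-0.7,0.4,0,0,0,10, 0,-0.8,0.4,0,0,0,10, 0,-0.8,0.4,0,0,0,10, 0,-0.8,0.4,0,0,0,10, 0,-0.8,0.4,0,0,0,10]'; python3 -m crank '[0,-0.8,0.4,0,0,0,10, 0,-0.6,0.3,0,0,0,10, 0,-0.4,0.2,0,0,0,10, 0,-0.2,0.1,0,0,0,10, 0,0,0,0,0,0,10, 0,0,0,0,0,0,10, 0,0,0,0,0,0,10, 0,0,0,0,0,0,10]'; python3 - <<'E'
from h import *
plan([.4743,.3233,.05],11.8)
s=snap('scene');cv2.imwrite('pics/sc6.png',cv2.resize(s['frame'][120:300,330:530],(660,594),interpolation=cv2.INTER_CUBIC)[...,::-1])
E
```

```text
time: 31.7
position: [0.5438, 0.2289, 0.1983]
tool_rot: [170.9, 89.0, 2.4]
force: [-0.3, 0.6, -0.4]
gripper_width: 0.0249
time: 32.7
position: [0.473, 0.3204, 0.2023]
tool_rot: [174.2, 88.7, 5.9]
force: [0.2, -1.0, -1.5]
gripper_width: 0.0247
t 32.7 pos [0.473  0.3204 0.2023] q6 105.2 F [ 0.2 -1.  -1.5] w 24.7
shift units [ 3.046 -0.059  0.031] rot units [-0.025 -0.189 -0.019]
```

View pics/sc6.png

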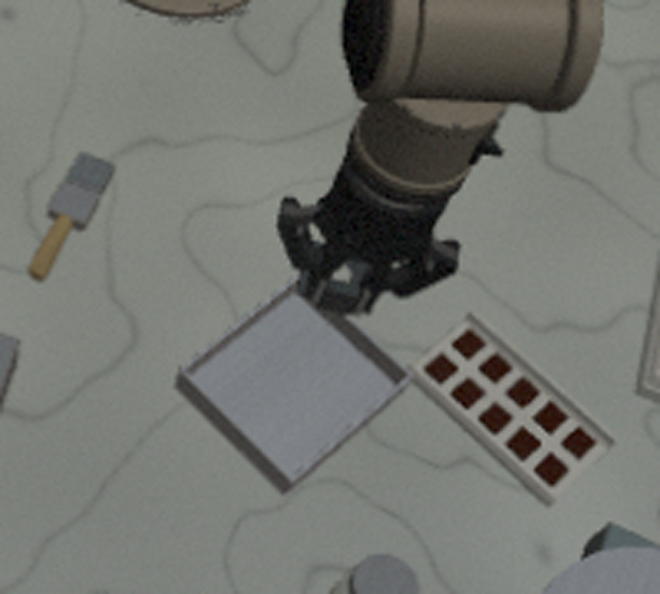

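The gripper hangs above the tray at (340,290) with the clip in it, clear of the mould. Now I level the tool and lower.

```bash
python3 -m crank '[0.4,-0.06,0.03,-0.025,-0.19,-0.02,10, 0.6,0,0,0,0,0,10, 0.6,0,0,0,0,0,10, 0.5,0,0,0,0,0,10, 0.4,0,0,0,0,0,10, 0.2,0,0,0,0,0,10, 0.1,0,0,0,0,0,10, 0,0,0,0,0,0,10]'; python3 - <<'E'
from h import *
plan([.4743,.3233,.026],11.8)
E
```

```text
time: 33.75
position: [0.4689, 0.3219, 0.0501]
tool_rot: [3.8, 89.3, -164.4]
force: [-0.3, 0.1, -1.1]
gripper_width: 0.0248
t 33.75 pos [0.4689 0.3219 0.0501] q6 104.8 F [-0.3  0.1 -1.1] w 24.8
shift units [ 0.482 -0.005 -0.117] rot units [-0.008  0.099 -0.007]
```

```bash
python3 -m crank '[0.15,0,-0.05,0,0.08,0,10, 0.12,0,0,0,0,0,10, 0.08,0,0,0,0,0,10, 0.06,0,0,0,0,0,10, 0,0,0,0,0,0,10, 0,0,0,0,0,0,10, 0,0,0,0,0,0,10, 0,0,0,0,0,0,10]'; python3 - <<'E'
from h import *
plan([.4743,.3233,.0235],11.8)
E
```

```text
time: 34.75
position: [0.4727, 0.3231, 0.0303]
tool_rot: [-172.8, 89.9, 19.0]
force: [0.3, 0.1, -1.5]
gripper_width: 0.0247
t 34.75 pos [0.4727 0.3231 0.0303] q6 105.0 F [ 0.3  0.1 -1.5] w 24.7
shift units [ 0.136  0.003 -0.033] rot units [-0.007 -0.02   0.002]
```

```bash
for i in 1; do python3 -m crank '[0.03,0,0,0,-0.02,0,10, 0.03,0,0,0,0,0,10, 0.02,0,0,0,0,0,10, 0.02,0,0,0,0,0,10, 0,0,0,0,0,0,10, 0,0,0,0,0,0,10, 0,0,0,0,0,0,10, 0,0,0,0,0,0,10]'; done; python3 - <<'E'
from h import *
plan([.4743,.3233,.0225],11.8)
E
```

```text
time: 35.75
position: [0.4727, 0.3231, 0.025]
tool_rot: [-54.3, 90.0, 137.4]
force: [-0.2, 0.1, -1.2]
gripper_width: 0.0248
t 35.75 pos [0.4727 0.3231 0.025 ] q6 104.9 F [-0.2  0.1 -1.2] w 24.8
shift units [ 0.049  0.003 -0.033] rot units [-0.007  0.002  0.002]
```

```bash
python3 -m crank '[0.02,0,0,0,0,0,10, 0,0,0,0,0,0,10, 0.02,0,0,0,0,0,10, 0,0,0,0,0,0,10, 0.01,0,0,0,0,0,10, 0,0,0,0,0,0,10, 0,0,0,0,0,0,10, 0,0,0,0,0,0,10]'; python3 - <<'E'
from h import *
plan([.4743,.3233,.0215],11.8)
E
```

```text
time: 36.75
position: [0.4733, 0.3234, 0.0233]
tool_rot: [-155.2, 89.9, 36.6]
force: [-0.0, -0.0, 2.5]
gripper_width: 0.0248
t 36.75 pos [0.4733 0.3234 0.0233] q6 104.9 F [-0.  -0.   2.5] w 24.8
shift units [ 0.037  0.005 -0.02 ] rot units [-0.008 -0.013  0.006]
```

Contact at the expected height (+3.5 N). I release, rise and look.

```bash
python3 -m crank '[0,0,0,0,0,0,10, 0,0,0,0,0,0,45, 0,0,0,0,0,0,45, 0,0,0,0,0,0,45, 0,0,0,0,0,0,45, -0.1,0,0,0,0,0,45, -0.3,0,0,0,0,0,45, -0.5,0,0,0,0,0,45]'; python3 -m crank '[-0.6,0,0,0,0,0,45, -0.8,0,0,0,0,0,45, -0.8,0,0,0,0,0,45, -0.6,0,0,0,0,0,45, 0,0,0.4,0,0,0,45, 0,0,0,0,0,0,45, 0,0,0,0,0,0,45, 0,0,0,0,0,0,45]'; python3 wl.py w7; python3 -W ignore - <<'E'
from h import *
P=np.load('w7.npz')['P'];S=P.reshape(-1,3);S=S[~np.isnan(S[:,0])]
c=np.array([.4547,.3192])
S=S[np.linalg.norm(S[:,:2]-c,axis=1)<.062];
for n,a,b in(('floor',-.002,.007),('clip arms',.0075,.016),('tab',.03,.05)):
    Q=S[(S[:,2]>a)&(S[:,2]<b)]
    if len(Q)<5: print(n,len(Q));continue
    A=np.c_[Q[:,:2]-Q[:,:2].mean(0),np.ones(len(Q))];k=np.linalg.lstsq(A,Q[:,2],rcond=None)[0]
    print(n,len(Q),Q.mean(0).round(4),'slope deg',np.degrees(k[:2]).round(2),cv2.minAreaRect((Q[:,:2]*1000).astype(np.float32)))
t=snap('top');Pt=cloud(t);D=Pt.reshape(-1,3)
P0=np.load('s0.npz')['P'][...,2];
Q=D[(abs(D[:,0]-.507)<.05)&(abs(D[:,1]+.18)<.05)&(D[:,2]>.055)&(D[:,2]<.09)];print('wedge handle top',len(Q),Q.mean(0))
o=arm.get_obs();print(o['time'],o['position'],o['force'])
v=cv2.resize(t['frame'][80:300,130:530],(800,440));cv2.imwrite('pics/end.png',np.vstack([v])[...,::-1])
E
```

```text
time: 37.75
position: [0.472, 0.3227, 0.0685]
tool_rot: [9.2, 89.8, -159.0]
force: [0.1, 1.2, 0.6]
gripper_width: 0.0451
time: 38.75
position: [0.4542, 0.3193, 0.2235]
tool_rot: [-163.9, 89.4, 27.8]
force: [-1.5, -0.6, -0.2]
gripper_width: 0.0444
floor 6494 [0.4601 0.3199 0.0039] slope deg [-0.09  0.03] ((454.39971923828125, 319.3169250488281), (123.02207946777344, 123.46466064453125), 11.927156448364258)
clip arms 1568 [0.4427 0.3178 0.0099] slope deg [-0.    0.17] ((447.8095703125, 318.80487060546875), (62.94950485229492, 60.25849151611328), 11.43901538848877)
tab 312 [0.4737 0.3245 0.039 ] slope deg [-14.87  -2.39] ((473.1492614746094, 324.3522033691406), (11.965327262878418, 25.487607955932617), 11.169492721557617)
wedge handle top 83 [ 0.50510144 -0.1798788   0.06899851]
38.85 [0.45415327 0.3192544  0.2233206 ] [0.38152271 1.02885946 0.32326152]
```

View pics/w7.png

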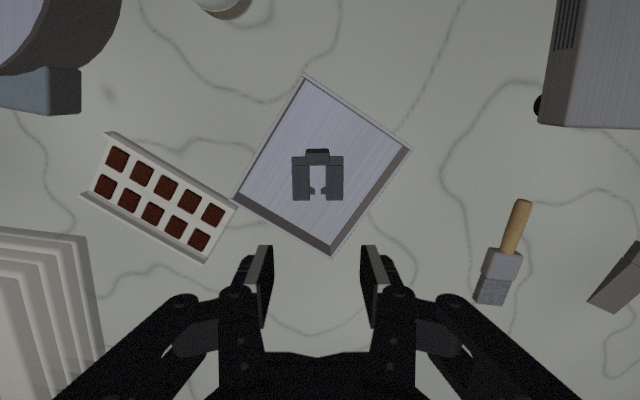

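The clip lies flat in the middle of the tray at (317,178), with 0.2° of slope and its tab up. The wedge handle's top is at 69 mm, so the wedge is flat on the bench, and the arm is clear. I hand in.

```bash
python3 -c "
from cell import arm
print(arm.close_job())"
```

```text
the job is handed in; nothing more can be done
None
```

The job is done and handed in at about 39 s of the 67 s allowed; no verdict was reported. I slid the wedge flat under the clip from its open end and felt it forward until the clip rode over the shoulder. Then I drew it out and laid it on the bench at about (0.505, -0.180). I lifted the clip by its tab, with the tool tilted 11° to match how it lay, and set it in the tray.

**Last checks:**
- **Clip:** flat to about 0.2°, tab up, arm tops 6 mm above the tray floor, within about 15 mm of the tray's centre. It touched down at about 3.5 N.
- **Wedge:** top of the handle at 69 mm, so it lies on its sole.
- **Arm:** clear, with only force-sensor noise.
- **Clip release:** its middle was about 20 mm above the housing top when the wedge was fully in, and it stayed up after the wedge came out.

**Disagreements and gaps:**
- The freed clip rested tipped 11–13° on the shoulder, not flat.
- The wedge pitched by up to 1° while pushing, which I corrected.
- It ended about 2 mm short of the slot's hard stop.
- One 4-row command was refused without moving anything.
- I saw no disturbed bystanders in the pictures I viewed, but did not measure their positions again.
- I never saw the peak forces within the moves, only the readings at the end of each.

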